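Tap down the proud pralines and tally the box

TASK

Three pralines stand proud in the open gift box, so the lid would rub on them: with your fingertips lightly tap down first the proud round one, then the proud square one, then the proud bar-shaped one, each until its top is about level with the other pieces and no deeper, letting go of each before going on. Then lightly press the button of the tally counter beside the box to count the box as checked, and move clear. Do not pick anything up, and leave the other pralines and the things on the table where they are.

Things in the scene. Friction and masses are not known exactly. Their poses are not given: they have to be found in the camera images.
- box: open gold gift box, 205 x 265 mm (x, y), rim 40 mm high, fixed; origin under its centre, on the table. Insert (face at 34 mm) with 3 x 4 cells at x = -60, 0, 60, y = -90, -30, 30, 90 mm, a gold praline in each (round, square or bar). Nine tops are level, 50 mm above the table; three, one of each shape, are 8 to 11 mm higher. The open lid slopes from the +x rim down to the table, 205 mm long
- round_piece_top (a point): centre of the flat top of the proud round praline (36 mm across), in gold foil, in one of the 12 cells of the box; its z axis is up, its x and y axes are parallel to the box's. Level means this point is 50 mm above the table
- round_piece (a joint): height of the round piece in its cell, m: 0 = its top is level with the other pieces' tops, negative = proud (starts at -0.008 to -0.011), positive = pushed below them. It slides straight up and down with about 1.5 N of friction, stays where it is left and has no stop near level (it would go 12 mm too deep)
- square_piece_top (a point): centre of the flat top of the proud square praline (34 x 34 mm), in gold foil, in one of the 12 cells of the box; its z axis is up, its x and y axes are parallel to the box's. Level means this point is 50 mm above the table
- square_piece (a joint): height of the square piece in its cell, m: 0 = its top is level with the other pieces' tops, negative = proud (starts at -0.008 to -0.011), positive = pushed below them. It slides straight up and down with about 1.5 N of friction, stays where it is left and has no stop near level (it would go 12 mm too deep)
- bar_piece_top (a point): centre of the flat top of the proud bar-shaped praline (22 mm in x by 48 mm in y), in gold foil, in one of the 12 cells of the box; its z axis is up, its x and y axes are parallel to the box's. Level means this point is 50 mm above the table
- bar_piece (a joint): height of the bar piece in its cell, m: 0 = its top is level with the other pieces' tops, negative = proud (starts at -0.008 to -0.011), positive = pushed below them. It slides straight up and down with about 1.5 N of friction, stays where it is left and has no stop near level (it would go 12 mm too deep)
- counter: grey tally counter, a fixed console 100 x 85 mm, 40 mm high, on the table to the left or right of the box, with a white round push button and a small display on top; origin at the centre of its underside, on the table
- tally_top (a point): centre of the top of the counter's round white push button, 34 mm across, pressed straight down
- tally (a joint): travel of the counter's button, m: 0 = up, 0.010 = fully down (takes 6 N); it counts from 0.004 and springs back up by itself
- loose_round: foil-wrapped praline 36 mm across, 16 mm high, lying loose and already level in a cell of the box, to be left alone; origin at the centre of its underside, z up
- loose_square: foil-wrapped praline 34 x 34 mm, 16 mm high, lying loose and already level in a cell of the box, to be left alone; origin at the centre of its underside, z up
- loose_bar: foil-wrapped praline 22 x 48 mm, 16 mm high, lying loose and already level in a cell of the box, to be left alone; origin at the centre of its underside, z up
- jar: closed jar, 68 mm across, 85 mm high, standing at the side of the box opposite to the counter, bystander; origin at the centre of its underside
- tape: cardboard-coloured ring of tape, 90 mm across, 24 mm high, bystander; origin at the centre of its underside
- stick_tray: small black tray with four gold sticks, 70 x 130 mm, 13 mm high, bystander; origin at the centre of its underside
- stamp: wooden hand stamp, 44 mm across, 70 mm high, bystander; origin at the centre of its underside
There are look-alikes about, which are no part of the job. Leave any pink look-alike of the counter alone.

How it is judged:
By the outcome, as a careful person would: the job done as asked, in the order asked, and still so for the second after the job is handed in, with the robot touching nothing.
It also fails if it takes over 58 s, if anything falls off the work surface, if the arm or the gripper's body presses on something with over 40 N, if the wrist force passes 120 N, or if a joint passes its speed limit or range.

ROBOT

A 6-joint arm with a two-finger parallel gripper is mounted at the origin on the work surface. World frame = base frame: x ahead of the robot, y to its left, z up, the work surface at z = 0. Lengths are in m, angles in rad, forces in N, time in s.
With the tool pointing down it reaches from about 0.275 to 0.75 m from the base axis. Payload 10.2 kg.
Tool frame: the origin (TCP) lies midway between the tips of the shut fingers; the grasp point (between the pads) lies 19 mm behind it (env.hold_point_z is the distance from the TCP to the grasp point, in m); z points along the fingers, y is the line along which they close (so a half turn about z gives the same grasp; the last joint's range is limited). The gripper opens to 85 mm and grips with 20 to 120 N. Pads are 22 mm wide; open, the fingers measure 114 mm over their backs; the gripper's body (76 mm by 85 mm) begins 54 mm behind the grasp point. The pads swing forward as they close: fully open they stand 13 mm farther back than shut.
Start: joints at [-1.443, 0.313, 1.498, -0, 1.331, -0.223], TCP at [0.18, -0.493, 0.194] pointing down, gripper open.
Joint ranges: [-2.94, 2.94], [-0.97, 2.17], [0.19, 2.56], [-1.23, 4.37], [0.02, 3.11], [-2.88, 2.88]. Speed limits (rad/s): [2.39, 2.39, 3.01, 3.14, 3.14, 3.14].

INTERFACE

Orientations are given as a unit quaternion [x, y, z, w].
In Python, from bench import env, kinematics, monitor, eyes, job gives the robot as it stands. The module is installed in compiled form; this text tells all that it offers. Calls block until the motion is done:
- env.reach(position, orientation): joint-space move of the TCP to a pose.
- env.movel(position, velocity=0.15, frame=None, guard=None): straight line of the TCP; frame=None keeps the orientation; velocity is the mean speed in m/s. With guard (N) it stops when the force on the tool has changed by that much, and returns True; else False.
- env.set_joints(angles): joint-space move.
- env.release() and env.close_gripper(effort=None): open the fingers fully, or close them until they stop; effort is the grip in N (None keeps the last).
- env.hold(seconds).
- kinematics.ik(position, orientation): joint angles nearest the present ones, or None.
- monitor.sense(): the state.
- eyes.grab_frame(name): name is "scene" or "top"; returns a dict with "frame" (480x640x3 uint8, red, green, blue), "mtx" (3x3 intrinsics, pixels), "view" (4x4, takes a point from world to camera coordinates). Camera axes: x right, y down, z forward; pixel columns grow to the right and rows downward; lengths in m; the calibration is good to about 2 mm. A picture is of the moment at which its call begins. There is no depth.
A pose or a line that the arm cannot do raises env.MotionError and nothing moves.
- job.hand_in(): hands the job in; it is judged then, once.
The state is a dict: "clock": time; "joints": joint angles; "qvel": joint speeds; "joint_efforts": joint torques, N m; "position": TCP position; "ee_rot": TCP orientation; "contact_force": force on the tool from outside, world axes, zero at the start; "ft_torque": the same for the moment, N m; "finger_gap": opening from 0.0 (shut) to 1.0 (fully open); "gripper_force": force on a finger pad.
Only numpy, scipy, OpenCV 4.12 (cv2) and the standard library are available. Lean on these libraries where they do the work, as an engineer would, in place of code of your own. Each camera call takes 0.05 s, during which the arm holds its last target. There are 200 camera calls.

## Working session

There is one attempt and no reset: what is moved stays moved. The work goes in short steps, each a Python script; the robot and the scene stay as the last script left them, time stands still between calls to the robot, and variables do not carry over. Pictures are saved under pics/ and viewed, at most 13 in all, crops included, and the job is handed in when it is done.

```bash
mkdir -p pics
python3 - <<'E'
from bench import env,monitor,eyes
import cv2,numpy as np,pickle
d={}
for n in("scene","top"):
    f=eyes.grab_frame(n); d[n]=f
    cv2.imwrite(f"pics/{n}0.png",f["frame"][:,:,::-1])
    print(n,np.round(f["mtx"],1).tolist(),np.round(f["view"],4).tolist())
pickle.dump(d,open("d0.pkl","wb"))
s=monitor.sense();print(s["clock"],s["ee_rot"],s["finger_gap"],s["contact_force"])
E
```

```text
scene [[516.4, 0.0, 319.7], [0.0, 516.4, 238.2], [0.0, 0.0, 1.0]] [[-0.7199, 0.6939, -0.0167, 0.3646], [0.3747, 0.3682, -0.8509, -0.1002], [-0.5842, -0.6189, -0.5251, 1.3169], [0.0, 0.0, 0.0, 1.0]]
top [[456.1, 0.0, 318.4], [0.0, 456.1, 235.9], [0.0, 0.0, 1.0]] [[0.0195, -0.9996, -0.0194, -0.0296], [-0.9905, -0.0166, -0.1366, 0.4602], [0.1362, 0.0219, -0.9904, 0.9518], [0.0, 0.0, 0.0, 1.0]]
0.1 [ 9.84652202e-01  1.74527201e-01  1.38607702e-05 -5.45637507e-04] 1.0013556210828483 [-0.05232025 -0.74587482  0.24295827]
```

View pics/top0.png

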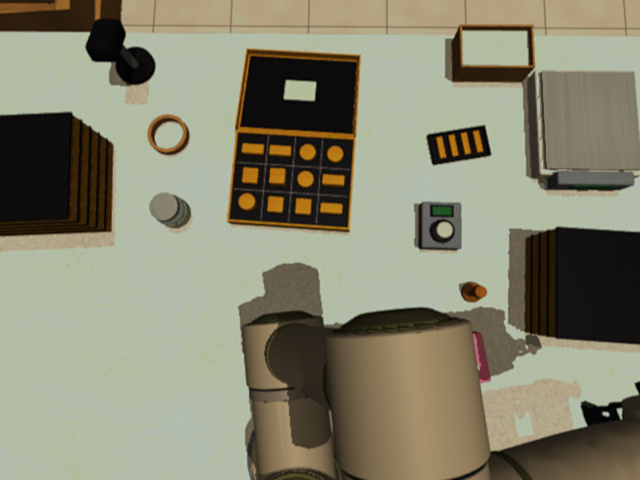

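View pics/scene0.png

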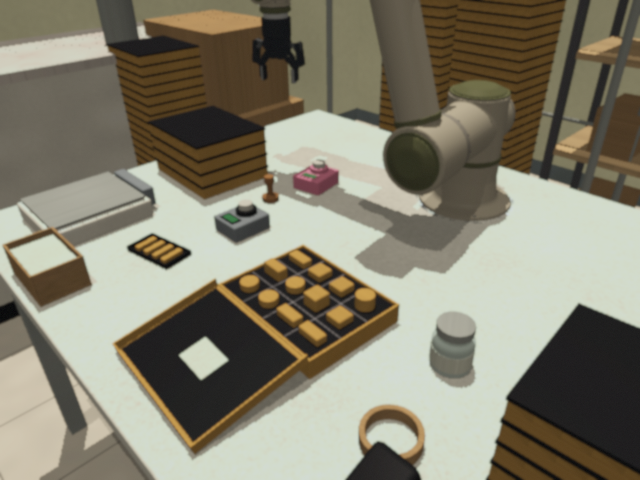

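The top view shows the box at about (292,180), the grey counter at (440,226) and its pink look-alike at (481,357). The jar is at (170,210). Next I'll enlarge the box in both views to find the proud pieces.

Run:
```python
import cv2,pickle
d=pickle.load(open("d0.pkl","rb"))
for n,(x,y,w,h),k in(("top",(222,125,140,110),5.5),("scene",(210,190,200,150),4)):
    c=d[n]["frame"][y:y+h,x:x+w,::-1]
    c=cv2.resize(c,None,fx=k,fy=k,interpolation=cv2.INTER_CUBIC)
    cv2.imwrite(f"pics/{n}_crop.png",c)
```

```text
(no output)
```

View pics/top_crop.png

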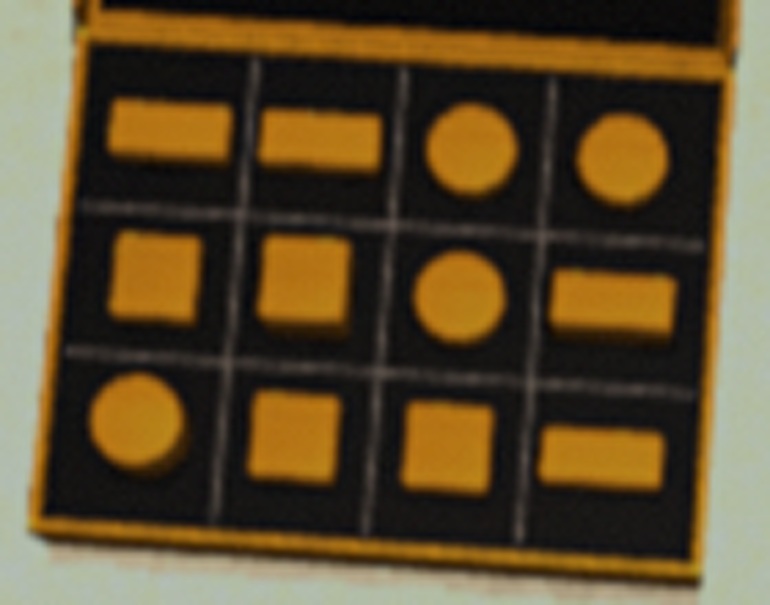

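View pics/scene_crop.png

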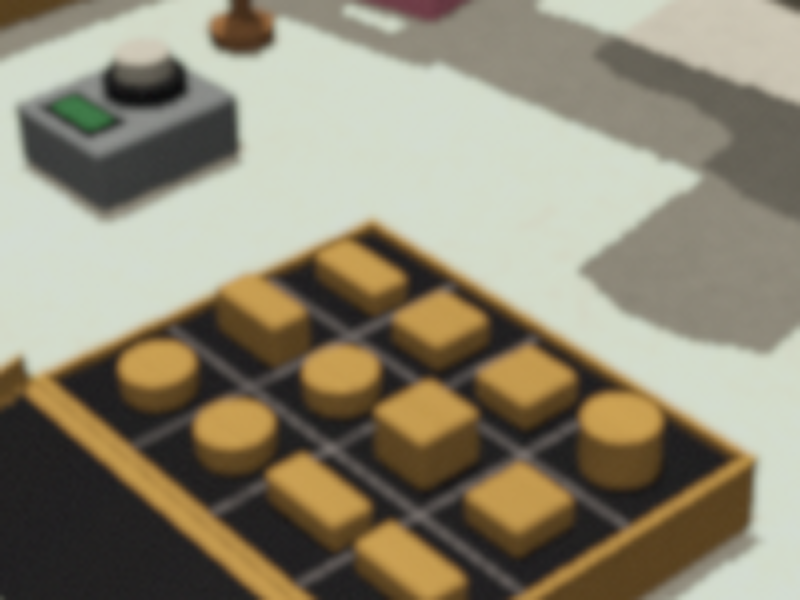

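Proud pieces, in the top crop: round at (136,420), cell (-60,+90); square at (305,279), cell (0,+30); bar at (613,301), cell (0,-90). The scene crop confirms them: tall sides at (621,440), (427,435) and (264,320). The counter is the grey console with its button at (143,55) in the scene crop. Next I'll fit the box pose and triangulate the points.

```bash
cat > fit.py <<'E'
import numpy as np,pickle
from scipy.optimize import least_squares
d=pickle.load(open("d0.pkl","rb"))
def proj(n,P):
    c=(d[n]["view"]@np.c_[P,np.ones(len(P))].T)[:3]; p=d[n]["mtx"]@c
    return (p[:2]/p[2]).T
top=[(170,129),(320,138),(471,148),(622,158),(156,275),(305,279),(459,296),(613,301),(136,420),(294,435),(447,446),(602,457)]
sc=[(411,558),(320,492),(235,429),(157,369),(520,498),(427,412),(341,374),(264,302),(621,417),(526,376),(440,321),(361,268)]
cv=lambda a,k,o:(np.array(a,float)+.5)/k-.5+o
T=cv(top,5.5,[222,125]);S=cv(sc,4,[210,190])
C=np.array([(x,y) for x in(.06,0,-.06) for y in(.09,.03,-.03,-.09)])
idx=[8,5,7]
def pts(q):
    c,s=np.cos(q[2]),np.sin(q[2]); z=np.full(12,.05); z[idx]+=q[3:6]
    return np.c_[C@np.array([[c,s],[-s,c]])+q[:2],z]
# per-camera pixel shift with a weak prior absorbs calibration error
f=lambda q:np.r_[(proj("top",pts(q))+q[6:8]-T).ravel(),(proj("scene",pts(q))+q[8:10]-S).ravel(),q[6:]*1.]
r=least_squares(f,[.5,.05,0,.01,.01,.01,0,0,0,0]);q=r.x
if __name__=="__main__":
    print(np.round(q,4),"rms",np.sqrt(np.mean(r.fun**2)));print(np.round(pts(q)[idx],4))
    b=[(444,230)],cv([(143,46)],4,[210,190])
    g=lambda X:np.r_[(proj("top",X[None])+q[6:8]-b[0]).ravel(),(proj("scene",X[None])+q[8:10]-b[1]).ravel()]
    rb=least_squares(g,[.4,-.2,.05]);print("button",np.round(rb.x,4),np.round(rb.fun,2))
    import cv2
    c=d["top"]["frame"][190:260,400:480,::-1];cv2.imwrite("pics/btn.png",cv2.resize(c,None,fx=7,fy=7,interpolation=cv2.INTER_CUBIC))
E
python3 fit.py
```

```text
[ 0.583   0.0415 -0.0508  0.0113  0.0108  0.0078  0.9468 -0.475   0.85
  0.824 ] rms 0.35269231639316817
[[ 0.5277  0.1344  0.0613]
 [ 0.5846  0.0714  0.0608]
 [ 0.5785 -0.0484  0.0578]]
button [ 0.4718 -0.2795  0.0703] [ 0.35 -0.38  0.56  0.12]
```

View pics/btn.png

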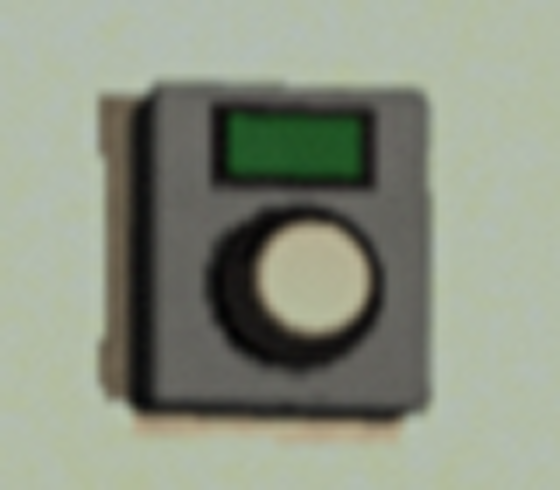

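The button's top face is centred at crop (313,277), which is about (444.3,229.1) px, so at (0.473,-0.280) with its top near z 0.07. The fitted proud heights of 8–11 mm match the task description. Now the round piece, with fingers shut and the last few mm in stages.

```bash
cat > h.py <<'E'
from bench import env,monitor,eyes
from scipy.spatial.transform import Rotation as R
import numpy as np
from fit import pts,q,idx
Q=(R.from_euler("z",q[2])*R.from_quat([1,0,0,0])).as_quat()
P=pts(q)[idx]
def st(t=""):
    s=monitor.sense();print(t,round(s["clock"],2),np.round(s["position"],4),np.round(s["contact_force"],2),round(s["finger_gap"],3))
def tap(p,zs):
    env.movel([p[0],p[1],.075],.15);st("above")
    for z in zs:
        g=env.movel([p[0],p[1],z],.02,guard=12);env.hold(.2);st(f"z{z} {g}")
E
python3 - <<'E'
from h import *
env.close_gripper(20);st("shut")
env.reach([P[0][0],P[0][1],.14],Q);st("over")
tap(P[0],[.056,.0525,.0505])
E
```

```text
shut 0.87 [ 0.1804 -0.493   0.1939] [0.68 0.03 0.19] 0.0
over 3.42 [0.5279 0.1338 0.1401] [ 0.19  0.22 -0.15] 0.0
above 4.0 [0.5282 0.1342 0.0757] [-0.05 -0.14  0.67] -0.005
z0.056 False 5.3 [0.5277 0.1344 0.0561] [ 0.83 -0.96 -0.95] -0.005
z0.0525 False 5.83 [0.5277 0.1344 0.0525] [ 0.43 -0.7  -0.47] -0.002
z0.0505 False 6.28 [0.5277 0.1344 0.0505] [ 0.27 -0.55  0.69] -0.003
```

Run:
```python
from h import *
import cv2
env.movel([P[0][0],P[0][1],.0501],.02,guard=12);env.hold(.2);st()
env.movel([P[0][0],P[0][1],.14],.15)
env.movel([P[1][0],P[1][1],.25],.25)
f=eyes.grab_frame("scene")["frame"][190:340,210:410,::-1]
cv2.imwrite("pics/s1.png",cv2.resize(f,None,fx=4,fy=4,interpolation=cv2.INTER_CUBIC));st()
```

```text
6.72 [0.5277 0.1344 0.0501] [-0.14 -0.28 -0.1 ] 0.0
 8.23 [0.5836 0.072  0.2482] [-0.03 -0.32 -0.37] 0.001
```

View pics/s1.png

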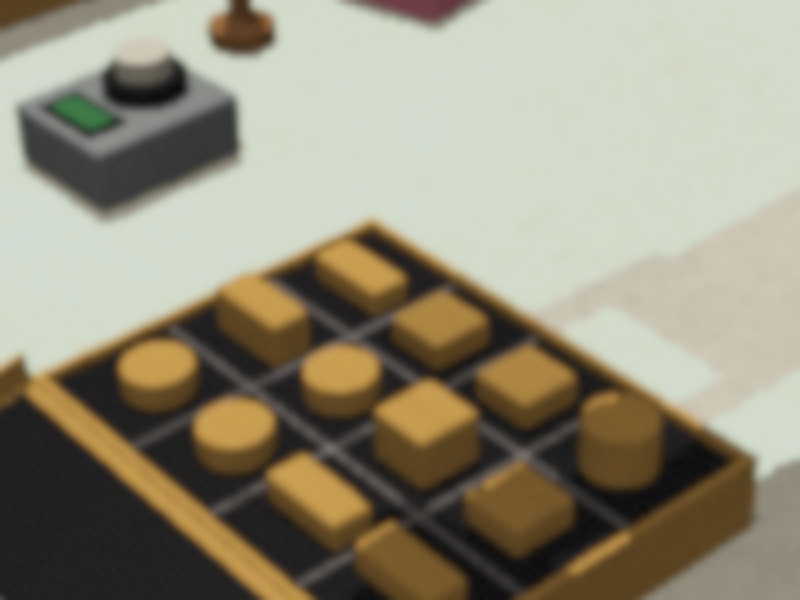

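The round piece still stands proud: its top is at (621,417) in the crop, unchanged. So the fingertips didn't reach it where I expected. I'll look from both cameras with the tips just above it.

Run:
```python
from h import *
from fit import proj
import cv2
p=P[0]
env.movel([p[0],p[1],.14],.25)
env.movel([p[0],p[1],.066],.15);env.hold(.2);st()
X=monitor.sense()["position"][None]
for n,(x,y),s in(("scene",(290,200),q[8:10]),("top",(200,130),q[6:8])):
    f=eyes.grab_frame(n)["frame"]
    u=proj(n,X)[0]+s;k=4;print(n,u)
    c=cv2.resize(f[y:y+120,x:x+100,::-1],None,fx=k,fy=k,interpolation=cv2.INTER_CUBIC)
    cv2.circle(c,tuple(int(v) for v in (u-[x,y]+.5)*k),4,(0,0,255),1)
    globals()[n]=c
cv2.imwrite("pics/both.png",np.hstack([scene,top]))
```

```text
9.78 [0.5283 0.1344 0.067 ] [-0.63  0.29  0.58] 0.003
scene [364.8943295  291.40312725]
top [245.78121386 200.08561953]
```

View pics/both.png

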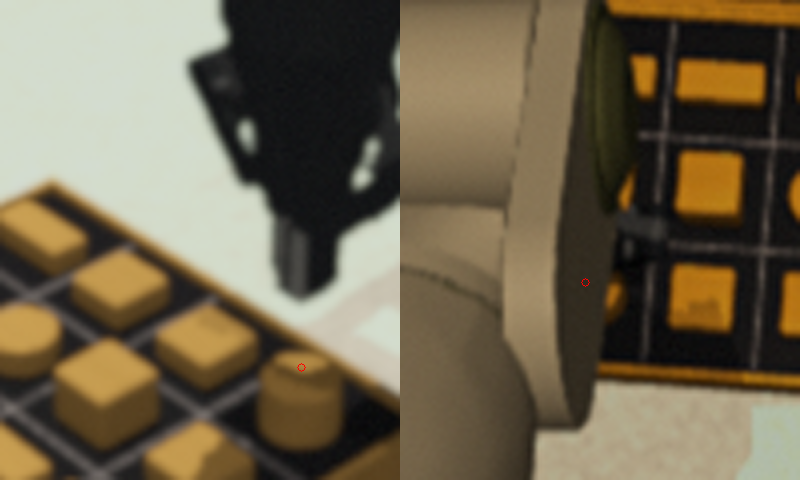

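The tips appear at scene px (364,273), about 18 px above where the reported TCP projects, (365,291). The piece itself fits well in both cameras. I'll check the start picture for the same offset.

Run:
```python
from h import *
from fit import proj,d
import cv2
X=np.array([[.18,-.493,.194],[.18,-.493,.207]])
print("start proj",proj("scene",X),proj("top",X))
for n in("scene","top"):
    V=d[n]["view"];print(n,"cam at",np.round(-V[:3,:3].T@V[:3,3],3))
s=monitor.sense();print({k:np.round(v,4).tolist() for k,v in s.items()})
print(kind:=None, "ik",np.round(__import__("bench").kinematics.ik(s["position"],s["ee_rot"]),4))
Y=s["position"]
for dz in (.02,.03,.04): print(dz,proj("scene",(Y+[0,0,dz])[None])+q[8:10])
a=d["scene"]["frame"][30:110,240:320,::-1]
f=eyes.grab_frame("scene")["frame"]
b=f[180:340,270:430,::-1]
cv2.imwrite("pics/cmp.png",np.hstack([cv2.resize(a,(400,400),interpolation=2),cv2.resize(b,(400,400),interpolation=2)]))
```

```text
start proj [[279.46248166  99.78903321]
 [279.1875544   95.06147665]] [[591.44180712 391.39761871]
 [595.9124042  392.96517143]]
scene cam at [1.069 0.599 0.612]
top cam at [ 0.327 -0.043  1.005]
{'clock': 9.8833, 'joints': [0.0342, 0.4868, 1.5995, -0.0, 1.0542, 1.6557], 'qvel': [-0.0002, 0.0053, 0.0043, 0.0012, -0.0029, -0.0], 'joint_efforts': [-0.0304, -45.748, -22.6034, -0.0007, -0.0007, -0.0003], 'position': [0.528, 0.1344, 0.0666], 'ee_rot': [0.9997, -0.0254, 0.0006, -0.0], 'contact_force': [0.5617, 0.2354, -0.4659], 'ft_torque': [-0.044, -0.0358, -0.0405], 'gripper_force': 0.0, 'finger_gap': -0.0011}
None ik [ 0.0342  0.4868  1.5995 -0.      1.0542  1.6557]
0.02 [[365.35591114 282.1540143 ]]
0.03 [[365.52599994 277.38835424]]
0.04 [[365.69814358 272.56512019]]
```

View pics/cmp.png

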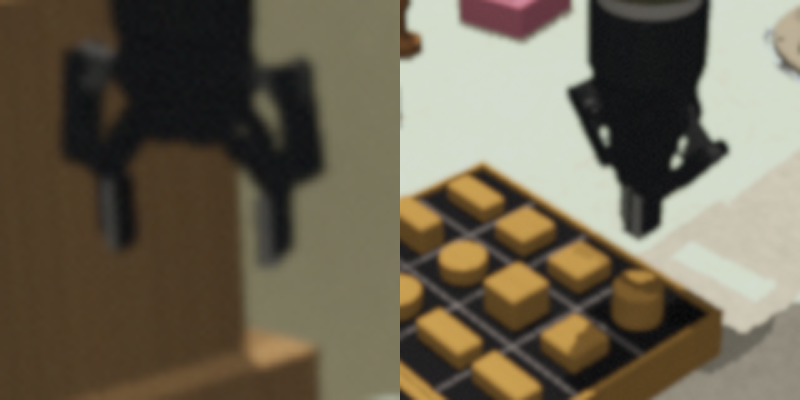

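At the start pose the tips also project about 14 px too high. In both poses that fits tips about 37 mm above the reported TCP, with no sideways shift. I'll calibrate by lightly touching bare table, where z is known to be 0.

Run:
```python
from h import *
print("hold_z",env.hold_point_z)
env.movel([P[0][0],P[0][1],.14],.25)
env.movel([.40,.03,.08],.25);env.hold(.2)
try:
    env.movel([.40,.03,-.015],.08,guard=5);st("a")
    g=env.movel([.40,.03,-.060],.015,guard=4);st(g)
except env.MotionError as e: print("ERR",e)
env.movel([.40,.03,.05],.15);st()
```

```text
hold_z 0.0187
a 12.77 [ 0.4003  0.03   -0.0147] [-0.46 -0.02  0.67] -0.003
True 14.36 [ 0.4001  0.03   -0.0374] [-0.29  1.15  7.19] -0.004
 15.09 [0.3995 0.0301 0.0493] [ 0.12 -0.43  0.3 ] -0.002
```

The table contact came at TCP z ≈ -0.037, which agrees with the pictures: the real tips sit about 37.2 mm above the reported TCP. Now I'll tap the round piece with that correction.

```bash
cat >> h.py <<'E'
OFF=.0372
def tap(p,zs,up=.15):
    env.movel([p[0],p[1],.066-OFF+.005],.15)
    for z in zs:
        g=env.movel([p[0],p[1],z-OFF],.015,guard=12);env.hold(.1);st(f"tip z{z} {g}")
    env.movel([p[0],p[1],up-OFF],.2)
E
python3 - <<'E'
from h import *
import cv2
env.movel([.40,.03,.11],.25)
env.movel([P[0][0],P[0][1],.10],.25)
tap(P[0],[.055,.0505])
env.movel([P[1][0],P[1][1],.22],.25)
f=eyes.grab_frame("scene")["frame"][190:340,210:410,::-1]
cv2.imwrite("pics/s2.png",cv2.resize(f,None,fx=4,fy=4,interpolation=cv2.INTER_CUBIC));st()
E
```

```text
tip z0.055 False 18.2 [0.5277 0.1344 0.0178] [ 0.33 -0.09  0.07] -0.001
tip z0.0505 False 18.75 [0.5276 0.1344 0.0132] [-0.61  0.73  0.3 ] 0.0
 20.15 [0.5834 0.0721 0.2179] [-0.52  0.86 -0.79] -0.001
```

View pics/s2.png

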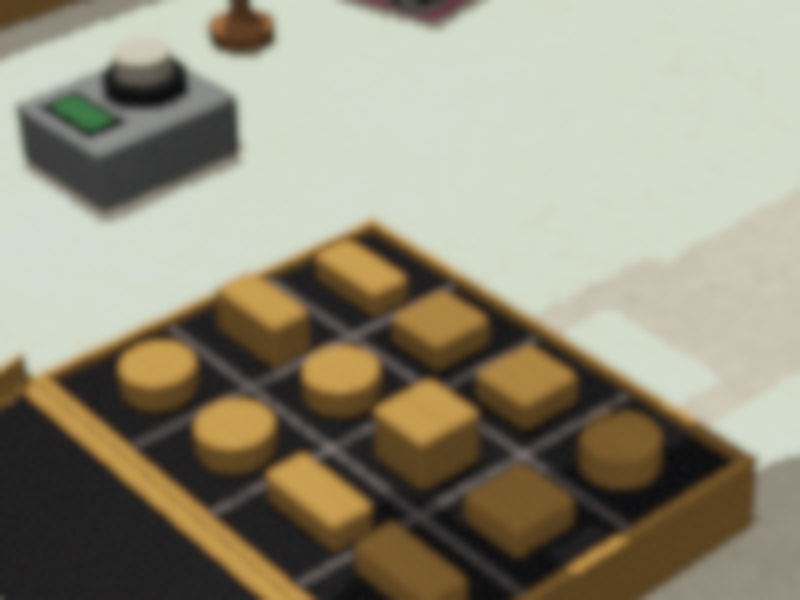

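The round piece's top dropped from crop row 390 to 411, about 11 mm, so it is now level with its neighbours. Next the square, then the bar.

Run:
```python
from h import *
import cv2
tap(P[1],[.055,.0505])
env.movel([P[2][0],P[2][1],.11],.25)
tap(P[2],[.0505])
env.movel([.473,-.280,.14],.25)
f=eyes.grab_frame("scene")["frame"][190:340,210:410,::-1]
cv2.imwrite("pics/s3.png",cv2.resize(f,None,fx=4,fy=4,interpolation=cv2.INTER_CUBIC));st()
```

```text
tip z0.055 False 22.86 [0.5846 0.0714 0.0178] [ 0.45  0.81 -1.  ] -0.001
tip z0.0505 False 23.41 [0.5845 0.0714 0.0132] [ 0.32  0.49 -0.18] 0.001
tip z0.0505 False 26.97 [ 0.5785 -0.0484  0.0133] [-0.18 -0.04 -0.39] -0.002
 28.84 [ 0.4734 -0.2789  0.1397] [ 1.36 -0.38  0.36] -0.001
```

View pics/s3.png

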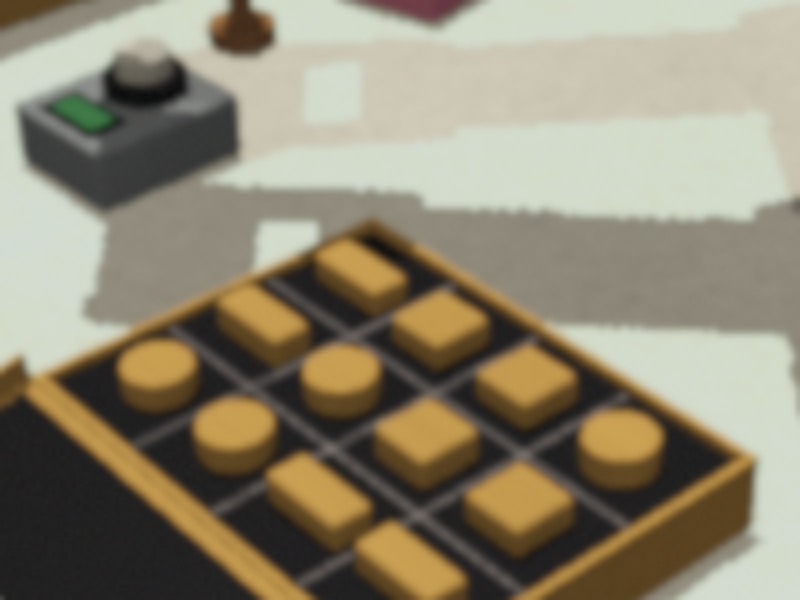

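The square (427,440), bar (263,314) and round (621,438) tops now all match their neighbours, and nothing else has moved. Next I'll press the grey counter's button, watching the average force.

Run:
```python
from h import *
from fit import proj
print("level tops predicted in crop",np.round(((proj("scene",np.c_[P[:,:2],[.05]*3])+q[8:10]-[210,190]+.5)*4),0).tolist())
x,y=.473,-.280
def F():
    v=[]
    for _ in range(12): env.hold(.02);v.append(monitor.sense()["contact_force"][2])
    return np.mean(v)
env.movel([x,y,.080-OFF],.15);env.hold(.2);f0=F();print("f0",round(f0,2))
z=.070
while z>.054:
    g=env.movel([x,y,z-OFF],.03,guard=12);f=F()-f0
    print(round(z,4),g,round(f,2))
    if g or f>4.3: break
    z-=.0015
st()
```

```text
level tops predicted in crop [[621.0, 438.0], [427.0, 432.0], [263.0, 316.0]]
f0 -0.09
0.07 False 0.15
0.0685 False -0.01
0.067 False 0.14
0.0655 False 2.03
0.064 False 2.22
0.0625 False 3.15
0.061 False 3.72
0.0595 False 4.34
 33.88 [ 0.4731 -0.2801  0.0224] [ 1.39 -1.35  4.56] -0.003
```

Contact began near z 0.066 and the force rose to 4.3 N at about 6.5 mm of travel, past the 4 mm counting point. Now I'll lift off, check and hand in.

Run:
```python
from h import *
import cv2
env.movel([.473,-.280,.14],.15);env.movel([.40,-.28,.22],.2);env.hold(.3)
f=eyes.grab_frame("scene")["frame"]
cv2.imwrite("pics/end.png",f[:,:,::-1]);st()
```

```text
35.85 [ 0.4001 -0.2798  0.2195] [ 0.35 -0.31  0.75] -0.002
```

View pics/end.png

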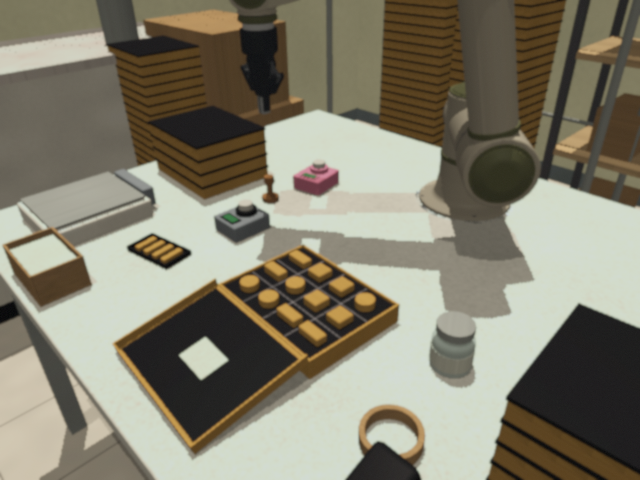

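All twelve tops are level in the box at (310,305), the counter at (242,220) and the other items are where they were, and the gripper at (262,80) is clear.

```bash
python3 -c "
from bench import job
print(job.hand_in())"
```

```text
the job is handed in; nothing more can be done
None
```

I tapped the round, square and bar pralines down level in that order, pressed the grey counter's button about 6.5 mm (it counts from 4 mm), moved the arm clear and handed the job in at about 36 s; the first try at the round one never touched it because the fingertips sit about 37 mm above the reported tool point, so I corrected for that after lightly touching the bare table.

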